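# Show the fitter where the missing cabinet leg goes

## Task

Show the fitter which leg goes where: point down at the spare cabinet leg standing loose on the green mat, with the fingertips two to three centimetres above the middle of its top, and stay there for three seconds. Then point in the same way at the bare leg socket, the one corner of the upturned cabinet base that has no leg, stay there for three seconds, and finish still pointing at it. Touch nothing at any time, move nothing, and keep well clear of the legs already fitted so that none of them is pointed at.

Things in the scene. Friction and masses are not known exactly. Their poses are not given: they have to be found in the camera images.
- spare_top (a point): Centre of the top of the spare leg: a black plastic adjustable cabinet leg, 75 mm tall, standing loose and upright on its round foot (52 mm across) on the green mat; its shaft is 36 mm across, narrowing to 30 mm at the top. This point is on its axis, 75 mm above its foot and 78 mm above the table; z up.
- socket_mouth (a point): Centre of the mouth of the bare leg socket: a white plastic plate 56 x 56 x 4 mm at one corner of the cabinet base with an upright white round collar, 40 mm across outside, 32 mm inside and 10 mm high. This point is level with the collar's rim, 32 mm above the table; z up. Any of the four corners may be the bare one.
- panel: Base of a small cabinet lying bottom up: mid-brown wood board, 220 mm (its x) x 260 mm (its y) x 18 mm thick, fixed to the table. Origin at the centre of its underside, z up. The four leg places lie 75 mm along x and 95 mm along y from its middle. It lies to the left or right of the robot's middle, the green mat to the other side.
- leg_a_top (a point): Centre of the top (the foot end) of a fitted leg: the same black leg upside down in a white socket on the base, rigidly fixed; its top is a disc 52 mm across, 99 mm above the table.
- leg_b_top (a point): The same point of the second fitted leg.
- leg_c_top (a point): The same point of the third fitted leg.
- spare_leg: The spare leg itself (see spare_top); origin at the centre of its foot's underside, z up along its axis. It is light and topples easily.
- mat: Green bench mat, 240 x 240 x 3 mm, fixed; origin at the centre of its underside. The spare leg, glue, mug and jar stand on it, one in each quarter, in any order.
- glue: White glue bottle with orange cap, 44 mm across, 105 mm tall, standing loose on the mat; origin at the centre of its underside.
- mug: Blue mug, 72 mm across, 85 mm tall, handle to its own +y, standing loose on the mat; origin at the centre of its underside.
- jar: Amber jar with steel lid, 56 mm across, 70 mm tall, standing loose on the mat; origin at the centre of its underside.
- screwdriver: Screwdriver lying loose on the table beyond the work, under 40 mm high; origin near its middle.
- tape: Yellow tape measure, 68 x 36 x 62 mm tall, standing loose on the table beyond the work; origin at the centre of its underside.
There are look-alikes about, which are no part of the job. Leave any pink look-alike of the spare_leg alone.

How it is judged:
By the outcome, as a careful person would: the job done as asked, in the order asked, and still so for the second after the job is handed in, with the robot touching nothing.
It also fails if it takes over 51 s, if anything falls off the work surface, if the arm or the gripper's body presses on something with over 40 N, if the wrist force passes 120 N, or if a joint passes its speed limit or range.

## Robot

A 6-joint arm with a two-finger parallel gripper is mounted at the origin on the work surface. World frame = base frame: x ahead of the robot, y to its left, z up, the work surface at z = 0. Lengths are in m, angles in rad, forces in N, time in s.
With the tool pointing down it reaches from about 0.425 to 0.95 m from the base axis. Payload 3.5 kg.
Tool frame: the origin (TCP) lies on the centre line of the jaws, within the pads' length; the fingertips stand 11 mm ahead of it and the grasp point (between the pads) lies 8 mm behind it; z points along the fingers, y is the line along which they close (so a half turn about z gives the same grasp; the last joint's range is limited). The gripper opens to 85 mm and grips with 20 to 120 N. Pads are 22 mm wide; open, the fingers measure 114 mm over their backs; the gripper's body (76 mm by 85 mm) begins 54 mm behind the grasp point. The pads swing forward as they close: fully open they stand 13 mm farther back than shut.
Start: joints at [1.059, 0.286, 1.577, -0, 1.279, -0.15], TCP at [0.239, 0.631, 0.242] pointing down, gripper open.
Joint ranges: [-2.77, 2.77], [-0.9, 2.22], [0.21, 2.48], [-1.53, 4.67], [0.24, 2.81], [-2.84, 2.84]. Speed limits (rad/s): [2.79, 2.79, 3.14, 3.14, 3.14, 3.14].

## Interface

Orientations are given as a unit quaternion [x, y, z, w].
In Python, from plant import ctrl gives the robot as it stands.
- The arm moves only by the tool step_arm, never from a script. Its argument "motion" is a list of rows, each an object with "offset": the shift along the tool's x, y, z in m, a list of three; "twist": the turn about the tool's z in degrees. A call has 1 to 12 rows; each row is the pose to reach, as a shift and turn from the pose commanded when the call began, along the tool's axes at that moment; what a row does not reach only later rows make up. A row lasts 1/10 s, in which the tool goes at most 50 mm and 8.59 degrees, less where a joint would pass 70% of its speed; a pose out of reach is approached as far as the arm can. A call with a gripper value outside its range is refused whole. "gripper" is the finger opening in m, from 0 to 0.0854, set as the call begins (left out, the last holds). The fingers move at their own pace and stop on an object; "grip_force" is the grip in N (left out, the last holds). Time passes only in rows, so rows that repeat a pose let the fingers close. It gives the time, the measured TCP pose, the force, the opening and the grip force at its end, in the units of the state.
- ctrl.get_state(): the state, without advancing time (a new reading comes with each control period).
- ctrl.read_camera(name): name is "scene" or "side" or "wrist"; returns the picture (400x640x3 uint8, blue, green, red); there is no depth.
- ctrl.calibration(name): a dict with "fx", "fy", "cx", "cy" (pixels), "cam_to_world" (4x4, takes a point from camera to world coordinates). Camera axes: x right, y up, looking along -z (the intrinsics and any distortion apply to the point x, -y, -z); pixel columns grow to the right and rows downward; lengths in m; the calibration is good to about 2 mm. A picture is of the moment at which its call begins: read the wrist's pose just before it. calibration takes no time and is no camera call; for the wrist camera it gives the pose at the moment of the call.
- ctrl.sign_off(): hands the job in; it is judged then, once.
The state is a dict: "time": time; "qpos": joint angles; "dq": joint speeds; "joint_efforts": joint torques, N m; "eef_pos": TCP position; "tcp_rot": TCP orientation; "contact_force": force on the tool from outside, world axes, zero at the start; "wrist_torque": the same for the moment, N m; "opening": opening from 0.0 (shut) to 1.0 (fully open); "finger_force": force on a finger pad.
Only numpy, scipy, OpenCV 4.12 (cv2) and the standard library are available. Lean on these libraries where they do the work, as an engineer would, in place of code of your own. Each camera call takes 0.05 s, during which the arm holds its last target. There are 200 camera calls.

## Working session

There is one attempt and no reset: what is moved stays moved. The work goes in short steps, Python scripts to look and compute and a tool call to move; the robot and the scene stay as the last step left them, time stands still between calls to the robot, and variables do not carry over. Pictures are saved under pics/ and viewed, at most 10 in all, crops included, and the job is handed in when it is done.

Besides the shell and the picture viewer there is one more tool, called after "Request:" by a JSON object that holds its "op" and its "data", one argument or row to a line. step_arm: Moves the arm, as the interface text tells. Its arguments: {"type":"object","properties":{"motion":{"type":"array"},"gripper":{"type":"number"},"grip_force":{"type":"number"}},"required":["motion"]}

```bash
mkdir -p pics; python3 - <<'E'
from plant import ctrl
import cv2,numpy as np
s=ctrl.get_state();print(s)
for n in("scene","side"):
    cv2.imwrite(f"pics/{n}0.png",ctrl.read_camera(n));c=ctrl.calibration(n);print(n,c)
E
```

```text
{'time': 0.0, 'qpos': array([ 1.05897253e+00,  2.87186962e-01,  1.57819166e+00, -1.33353360e-05,
        1.27859451e+00, -1.50003450e-01]), 'dq': array([-0.00024908,  0.00068027, -0.00082462,  0.00081515,  0.00101845,
        0.00037951]), 'joint_efforts': array([-5.05330058e-05, -4.05976331e+01, -2.92627734e+01, -9.83201062e-05,
        5.88420429e-03,  5.20840501e-06]), 'eef_pos': array([0.2385967 , 0.63074364, 0.24092501]), 'tcp_rot': array([ 1.79922941e-01,  9.83679988e-01, -1.12773848e-03, -3.80681138e-04]), 'contact_force': array([-0.29374578, -0.41388694, -0.3305557 ]), 'wrist_torque': array([-0.01187389, -0.06324347,  0.01844755]), 'finger_force': 0.0, 'opening': 1.0025041933054317}
scene {'fx': 516.7234724815946, 'fy': 516.7234724815946, 'cx': 312.9524448212154, 'cy': 203.84028068683065, 'cam_to_world': array([[ 0.86262665, -0.28400068,  0.41859154,  1.1961605 ],
       [ 0.5057491 ,  0.46844086, -0.7244177 , -1.06173029],
       [ 0.00964974,  0.83660431,  0.54772266,  0.86613635],
       [ 0.        ,  0.        ,  0.        ,  1.        ]])}
side {'fx': 451.28672518856746, 'fy': 451.28672518856746, 'cx': 308.41917449199855, 'cy': 207.82730829539946, 'cam_to_world': array([[ 0.89505863,  0.21330854, -0.39162421,  0.24597913],
       [-0.44568269,  0.45819031, -0.76904394, -0.78081378],
       [ 0.01539478,  0.86287954,  0.50517511,  0.56316231],
       [ 0.        ,  0.        ,  0.        ,  1.        ]])}
```

View pics/scene0.png

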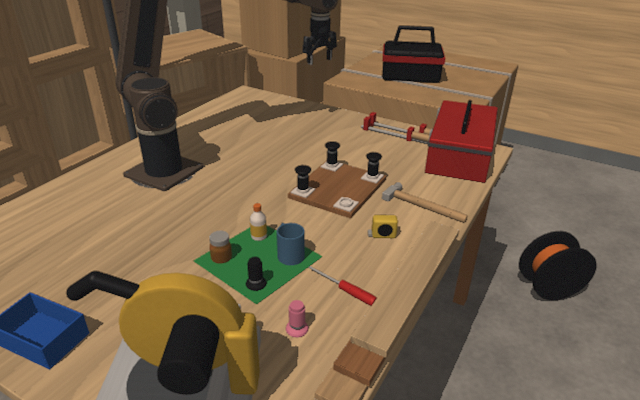

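View pics/side0.png

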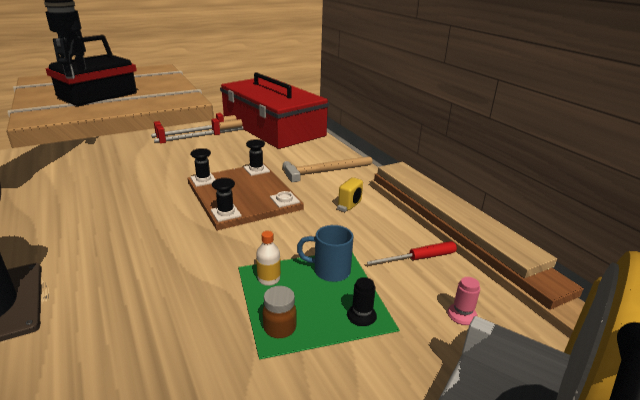

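Scene view: spare leg at about (255,270), bare socket at (346,203), which is the panel corner nearest the camera. In the side view they are at (364,300) and (285,198). The pink look-alike sits off the mat.

```bash
cat > h.py <<'E'
import numpy as np,cv2
from plant import ctrl
def ray(c,u,v):
    T=c["cam_to_world"];d=T[:3,:3]@np.array([(u-c["cx"])/c["fx"],-(v-c["cy"])/c["fy"],-1]);return T[:3,3],d
def onz(c,u,v,z):
    o,d=ray(c,u,v);return o+d*(z-o[2])/d[2]
def proj(c,p):
    T=c["cam_to_world"];q=T[:3,:3].T@(np.asarray(p)-T[:3,3]);return np.array([c["cx"]-c["fx"]*q[0]/q[2],c["cy"]+c["fy"]*q[1]/q[2]])
def tri(rs):
    A=[];b=[]
    for o,d in rs:
        d=d/np.linalg.norm(d);P=np.eye(3)-np.outer(d,d);A.append(P);b.append(P@o)
    return np.linalg.lstsq(np.vstack(A),np.hstack(b),rcond=None)[0]
def blob(m,u,v):
    n,l,st,ce=cv2.connectedComponentsWithStats(m.astype(np.uint8));
    ys,xs=np.nonzero(m);i=np.argmin((xs-u)**2+(ys-v)**2);return l==l[ys[i],xs[i]]
E
python3 - <<'E'
from h import *
seeds=dict(scene=[(255,268),(346,203),(303,180),(332,155),(374,166)],side=[(364,298),(285,198),(225,200),(202,165),(256,157)])
R={}
for n in seeds:
    im=cv2.imread(f"pics/{n}0.png").astype(int);c=ctrl.calibration(n)
    hi=im.max(2);lo=im.min(2)
    for k,(u,v) in enumerate(seeds[n]):
        m=blob((lo>125)&(hi-lo<60),u,v) if k==1 else blob(hi<50,u,v)
        ys,xs=np.nonzero(m);top=ys.min();
        print(n,k,"bbox",xs.min(),xs.max(),ys.min(),ys.max(),len(xs))
        if k==1: uv=((xs.min()+xs.max())/2,(ys.min()+ys.max())/2);z=.024
        else:
            z,r=(.078,.015) if k==0 else (.099,.026)
            uc=np.mean([ (xs[ys==y].min()+xs[ys==y].max())/2 for y in range(top+1,top+6)])
            P=onz(c,uc,top,z)
            a=np.linspace(0,6.28,60)
            for _ in range(4):
                el=np.array([proj(c,P+[r*np.cos(t),r*np.sin(t),0]) for t in a]);h=proj(c,P)[1]-el[:,1].min()
                P=onz(c,uc+.0,top-.5+h,z)
            uv=(uc,top-.5+h)
        p=onz(c,*uv,z);print("   uv",np.round(uv,1),"on plane",p.round(4));R.setdefault(k,[]).append(ray(c,*uv))
for k in R: print(k,tri(R[k]).round(4))
ims=[cv2.resize(cv2.imread("pics/scene0.png")[150:300,190:400],None,fx=3,fy=3),cv2.resize(cv2.imread("pics/side0.png")[140:330,180:400],None,fx=3,fy=3)]
cv2.imwrite("pics/crop1.png",ims[0])
E
```

```text
scene 0 bbox 246 266 257 290 458
   uv [254.4 260.5] on plane [ 0.5991 -0.3041  0.078 ]
scene 1 bbox 334 357 197 210 181
   uv [345.5 203.5] on plane [0.6346 0.104  0.024 ]
scene 2 bbox 295 310 166 189 246
   uv [302.8 169.7] on plane [0.4887 0.0991 0.099 ]
scene 3 bbox 326 339 142 163 198
   uv [332.2 145. ] on plane [0.4857 0.2897 0.099 ]
scene 4 bbox 367 380 153 175 222
   uv [373.5 156.3] on plane [0.6349 0.2887 0.099 ]
side 0 bbox 341 376 278 325 1141
   uv [364.  283.3] on plane [ 0.5953 -0.3031  0.078 ]
side 1 bbox 270 299 191 206 264
   uv [284.5 198.5] on plane [0.631  0.1051 0.024 ]
side 2 bbox 212 234 178 211 521
   uv [223.5 182.7] on plane [0.4832 0.1055 0.099 ]
side 3 bbox 191 209 149 177 375
   uv [200.5 152.5] on plane [0.4806 0.2923 0.099 ]
side 4 bbox 247 264 140 166 333
   uv [255.3 143.1] on plane [0.6297 0.2936 0.099 ]
0 [ 0.597  -0.3011  0.0754]
1 [0.6326 0.1084 0.0214]
2 [0.4841 0.1071 0.096 ]
3 [0.4819 0.297  0.0959]
4 [0.6314 0.2971 0.0959]
```

View pics/crop1.png

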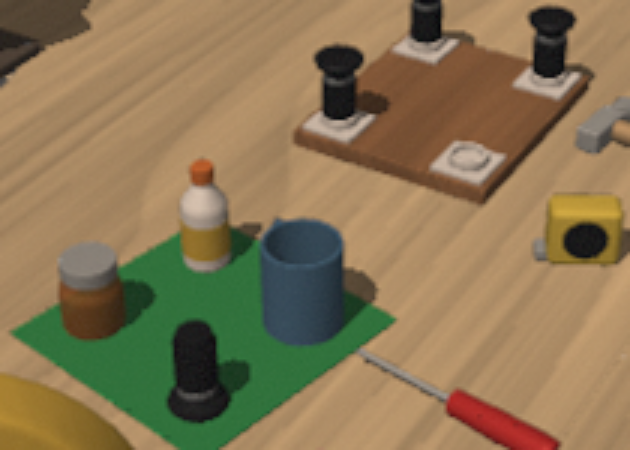

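The two views agree to a few millimetres: spare top about (0.597, -0.304), socket about (0.633, 0.104). The bare corner also fits the rectangle the fitted legs make. I'll route high and outside the panel.

```bash
cat >> h.py <<'E'
from scipy.spatial.transform import Rotation as Ro
def off(wps,p=None):
    s=ctrl.get_state();R=Ro.from_quat(s["tcp_rot"]).as_matrix();p=s["eef_pos"]
    for w in wps: print(w,"->",(R.T@(np.array(w)-p)).round(4))
E
python3 -c "
from h import *
off([(.6,.56,.3),(.77,.22,.3)])"
```

```text
(0.6, 0.56, 0.3) -> [-0.363   0.0616 -0.0592]
(0.77, 0.22, 0.3) -> [-0.6424 -0.1963 -0.0587]
```

Request:
{"op": "step_arm", "data": {
  "motion": [
    {"offset":[-0.03,0.005,-0.005],"twist":0},
    {"offset":[-0.07,0.012,-0.012],"twist":0},
    {"offset":[-0.11,0.019,-0.018],"twist":0},
    {"offset":[-0.15,0.026,-0.025],"twist":0},
    {"offset":[-0.19,0.032,-0.031],"twist":0},
    {"offset":[-0.23,0.039,-0.038],"twist":0},
    {"offset":[-0.27,0.046,-0.044],"twist":0},
    {"offset":[-0.31,0.053,-0.051],"twist":0},
    {"offset":[-0.34,0.058,-0.056],"twist":0},
    {"offset":[-0.36,0.06,-0.06],"twist":0},
    {"offset":[-0.363,0.06,-0.06],"twist":0},
    {"offset":[-0.363,0.06,-0.06],"twist":0}
  ],
  "gripper": 0
}}

```text
time: 1.3
eef_pos: [0.5996, 0.5586, 0.3011]
tcp_rot: [0.18, 0.984, -0.001, -0.001]
contact_force: [-0.2, -0.2, -0.4]
opening: -0.001
finger_force: 0.0
```

```bash
python3 -c "
from h import *
s=ctrl.get_state();print(s['time'],s['eef_pos'],s['tcp_rot'],s['opening'])
off([(.77,.22,.3),(.7,-.1,.3),(.597,-.3035,.22)])"
```

```text
1.3 [0.59962683 0.55855077 0.30109425] [ 1.80324018e-01  9.83606789e-01 -5.30338644e-04 -8.07726742e-04] -0.0009652761537854657
(0.77, 0.22, 0.3) -> [-0.2794 -0.2561  0.001 ]
(0.7, -0.1, 0.3) -> [-0.3275 -0.5801  0.0014]
(0.597, -0.3035, 0.22) -> [-0.3035 -0.8068  0.0817]
```

Request:
{"op": "step_arm", "data": {
  "motion": [
    {"offset":[-0.022,-0.02,0],"twist":0},
    {"offset":[-0.05,-0.046,0],"twist":0},
    {"offset":[-0.08,-0.073,0],"twist":0},
    {"offset":[-0.11,-0.1,0],"twist":0},
    {"offset":[-0.14,-0.128,0],"twist":0},
    {"offset":[-0.17,-0.156,0],"twist":0},
    {"offset":[-0.2,-0.183,0],"twist":0},
    {"offset":[-0.23,-0.21,0],"twist":0},
    {"offset":[-0.255,-0.233,0],"twist":0},
    {"offset":[-0.27,-0.248,0],"twist":0},
    {"offset":[-0.279,-0.256,0],"twist":0},
    {"offset":[-0.279,-0.256,0],"twist":0}
  ]
}}

```text
time: 2.5
eef_pos: [0.7699, 0.2205, 0.302]
tcp_rot: [0.18, 0.984, 0.0, -0.0]
contact_force: [0.1, -0.3, -0.1]
opening: -0.0
finger_force: 0.0
```

```bash
python3 -c "
from h import *
off([(.7,-.1,.3),(.597,-.3035,.22)])"
```

```text
(0.7, -0.1, 0.3) -> [-0.0483 -0.3244  0.002 ]
(0.597, -0.3035, 0.22) -> [-0.0242 -0.5512  0.082 ]
```

Request:
{"op": "step_arm", "data": {
  "motion": [
    {"offset":[-0.003,-0.02,0],"twist":0},
    {"offset":[-0.008,-0.05,0],"twist":0},
    {"offset":[-0.013,-0.085,0],"twist":0},
    {"offset":[-0.018,-0.12,0],"twist":0},
    {"offset":[-0.023,-0.155,0],"twist":0},
    {"offset":[-0.028,-0.19,0],"twist":0},
    {"offset":[-0.033,-0.225,0],"twist":0},
    {"offset":[-0.038,-0.26,0],"twist":0},
    {"offset":[-0.042,-0.285,0],"twist":0},
    {"offset":[-0.046,-0.305,0],"twist":0},
    {"offset":[-0.048,-0.32,0],"twist":0},
    {"offset":[-0.048,-0.324,0],"twist":0}
  ]
}}

```text
time: 3.7
eef_pos: [0.7, -0.0996, 0.3023]
tcp_rot: [0.18, 0.984, 0.0, 0.0]
contact_force: [0.2, 0.3, 0.0]
opening: -0.001
finger_force: 0.0
```

```bash
python3 -c "
from h import *
off([(.597,-.3035,.22)])"
```

```text
(0.597, -0.3035, 0.22) -> [ 0.0242 -0.2272  0.0823]
```

Request:
{"op": "step_arm", "data": {
  "motion": [
    {"offset":[0.002,-0.02,0.007],"twist":0},
    {"offset":[0.005,-0.045,0.016],"twist":0},
    {"offset":[0.008,-0.075,0.027],"twist":0},
    {"offset":[0.011,-0.105,0.038],"twist":0},
    {"offset":[0.014,-0.135,0.049],"twist":0},
    {"offset":[0.017,-0.163,0.059],"twist":0},
    {"offset":[0.02,-0.188,0.068],"twist":0},
    {"offset":[0.022,-0.208,0.075],"twist":0},
    {"offset":[0.024,-0.22,0.08],"twist":0},
    {"offset":[0.024,-0.227,0.082],"twist":0},
    {"offset":[0.024,-0.227,0.082],"twist":0}
  ]
}}

```text
time: 4.8
eef_pos: [0.5971, -0.3033, 0.2199]
tcp_rot: [0.18, 0.984, 0.0, -0.0]
contact_force: [-0.5, -0.2, -0.4]
opening: 0.0
finger_force: 0.0
```

```bash
python3 - <<'E'
from h import *
s=ctrl.get_state();print(s['eef_pos'])
c=ctrl.calibration("wrist");im=ctrl.read_camera("wrist");cv2.imwrite("pics/w1.png",im)
print(c,proj(c,(.597,-.3035,.078)))
E
```

```text
[ 0.59708916 -0.3032929   0.21989145]
{'fx': 328.94928338318607, 'fy': 328.94928338318607, 'cx': 318.61794395689424, 'cy': 196.86961363005202, 'cam_to_world': array([[ 0.35518776, -0.88638143, -0.2969337 ,  0.52020542],
       [ 0.93479409,  0.33635367,  0.11413244, -0.27330777],
       [-0.00129014, -0.31811031,  0.94805283,  0.35083847],
       [ 0.        ,  0.        ,  0.        ,  1.        ]])} [317.93095376 186.97717715]
```

View pics/w1.png

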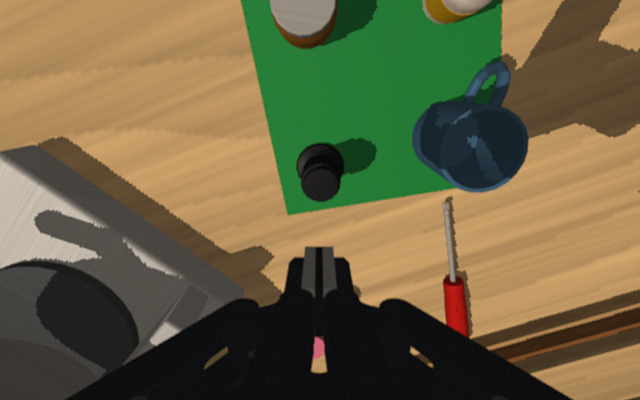

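The wrist view shows the spare leg's top disc at about (320,183), against a prediction of (318,187). The closed fingertips are at (319,248). The saw is at lower left, so I'll check its clearance and measure the disc.

```bash
python3 - <<'E'
from h import *
c=ctrl.calibration("wrist");im=cv2.imread("pics/w1.png")
for dz in(-.011,0,.002): print("tip",dz,proj(c,(.5971,-.3033,.2199+dz)))
for uv in((240,290),(150,170),(270,265),(180,210)): print(uv,[onz(c,*uv,z).round(3).tolist() for z in(0,.06,.12)])
m=blob(im.max(2)<60,320,185);ys,xs=np.nonzero(m)
for y in range(ys.min(),ys.max()+1,4): print(y,xs[ys==y].min(),xs[ys==y].max(),im[y,320])
print(ys.max())
# circle fit on lower half of outline (top disc)
pts=[(x,y) for y in range(180,ys.max()+1) for x in(xs[ys==y].min()-.5,xs[ys==y].max()+.5)]+[(x,ys[xs==x].max()+.5) for x in range(308,333)]
P=np.array(pts,float);s=np.linalg.lstsq(np.c_[2*P,np.ones(len(P))],(P**2).sum(1),rcond=None)[0]
r=np.sqrt(s[2]+s[0]**2+s[1]**2);print("circle",s[:2],r,onz(c,s[0],s[1],.078), "expected r",c['fx']*.015/.2)
g=cv2.convertScaleAbs(im[135:210,285:360],alpha=3);cv2.imwrite("pics/w1c.png",cv2.resize(g,None,fx=6,fy=6))
E
```

```text
tip -0.011 [316.22055119 263.54454992]
tip 0 [316.02583461 275.80598258]
tip 0.002 [315.98750152 278.21984265]
(240, 290) [[0.711, -0.45, 0.0], [0.678, -0.42, 0.06], [0.646, -0.39, 0.12]]
(150, 170) [[0.536, -0.477, 0.0], [0.534, -0.442, 0.06], [0.531, -0.407, 0.12]]
(270, 265) [[0.691, -0.401, 0.0], [0.662, -0.379, 0.06], [0.633, -0.357, 0.12]]
(180, 210) [[0.59, -0.469, 0.0], [0.578, -0.435, 0.06], [0.566, -0.402, 0.12]]
139 359 360 [ 56 126  38]
143 317 370 [24 53 19]
147 307 374 [28 26 28]
151 303 375 [23 23 22]
155 300 374 [11 10 11]
159 298 373 [ 7 11 11]
163 297 369 [23 24 24]
167 297 365 [ 9 10 10]
171 298 355 [32 32 33]
175 299 341 [28 29 30]
179 302 339 [28 29 31]
183 302 339 [27 27 32]
187 302 339 [29 29 31]
191 304 337 [31 31 32]
195 307 333 [29 29 30]
199 312 328 [29 29 32]
201
circle [320.30918462 181.56043281] 19.326251071942995 [ 0.5938791 -0.2994298  0.078    ] expected r 24.671196253738955
```

View pics/w1c.png

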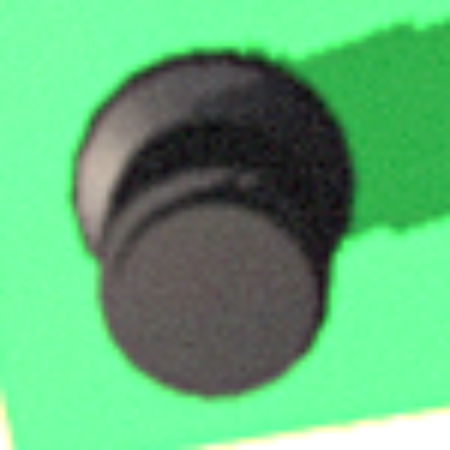

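```bash
python3 - <<'E'
from h import *
a=ctrl.read_camera("scene");b=ctrl.read_camera("side")
cv2.imwrite("pics/s2.png",a);cv2.imwrite("pics/d2.png",b)
v=np.hstack([a[120:400,90:490],b[120:400,240:640]]);cv2.imwrite("pics/both2.png",v)
E
```

```text
(no output)
```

View pics/both2.png

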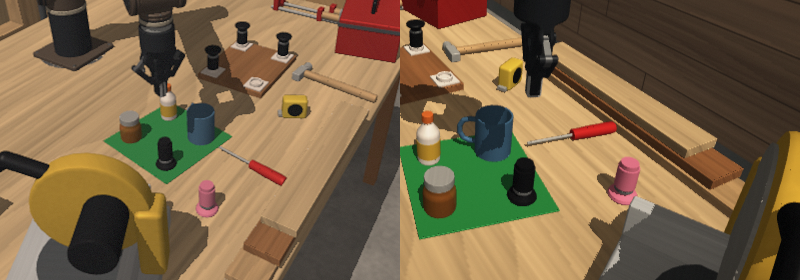

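The fingertips hover above the spare leg in both views: crop (160,95) is scene (250,215), and crop (533,96) is side (373,216). I'll triangulate the fingertips and the saw's nearest parts.

```bash
python3 - <<'E'
from h import *
S,D,W=[ctrl.calibration(n) for n in("scene","side","wrist")]
def t(*a):
    rs=[ray(c,*uv) for c,uv in a];p=tri(rs);print(p.round(3),[np.round(proj(c,p)-uv,1).tolist() for c,uv in a])
t((S,(250,215)),(D,(373,216)))
t((D,(477,317)),(W,(243,290)));t((D,(540,380)),(W,(90,320)))
for n,c in(("s2",S),("d2",D)):
    im=cv2.imread(f"pics/{n}.png");old=cv2.imread(f"pics/{'scene' if n=='s2' else 'side'}0.png")
    m=cv2.absdiff(im,old).max(2)>40
    q=proj(c,(.597,-.3035,.209)).astype(int);print(n,"pred tip",proj(c,(.597,-.3035,.209)))
    m&=im.max(2)<110
    for y in range(q[1]-14,q[1]+14,2):
        xs=np.nonzero(m[y,q[0]-25:q[0]+25])[0]+q[0]-25;print(y,(xs.min(),xs.max()) if len(xs) else None,end=" ")
    print()
E
```

```text
[ 0.597 -0.306  0.21 ] [[0.0, -0.0], [0.0, 0.0]]
[ 0.704 -0.43   0.055] [[-11.2, 6.1], [-0.6, 18.9]]
[ 0.663 -0.572  0.089] [[-13.4, 7.6], [-3.3, 20.3]]
s2 pred tip [250.71496129 214.71593176]
200 (np.int64(236), np.int64(257)) 202 (np.int64(238), np.int64(256)) 204 (np.int64(241), np.int64(256)) 206 (np.int64(244), np.int64(256)) 208 (np.int64(244), np.int64(257)) 210 (np.int64(244), np.int64(257)) 212 (np.int64(245), np.int64(256)) 214 (np.int64(247), np.int64(255)) 216 (np.int64(249), np.int64(253)) 218 None 220 None 222 None 224 None 226 None 
d2 pred tip [371.808939   215.76616285]
201 (np.int64(366), np.int64(381)) 203 (np.int64(366), np.int64(380)) 205 (np.int64(366), np.int64(380)) 207 (np.int64(365), np.int64(380)) 209 (np.int64(365), np.int64(380)) 211 (np.int64(365), np.int64(379)) 213 (np.int64(366), np.int64(379)) 215 (np.int64(367), np.int64(378)) 217 None 219 None 221 None 223 None 225 None 227 None
```

The tips sit 11 mm ahead of the TCP when shut, as stated, and the saw is well clear. Descending so the tips end about 25 mm above the leg.

Request:
{"op": "step_arm", "data": {
  "motion": [
    {"offset":[0,0,0.01],"twist":0},
    {"offset":[0,0,0.025],"twist":0},
    {"offset":[0,0,0.042],"twist":0},
    {"offset":[0,0,0.06],"twist":0},
    {"offset":[0,0,0.075],"twist":0},
    {"offset":[0,0,0.088],"twist":0},
    {"offset":[0,0,0.097],"twist":0},
    {"offset":[0,0,0.103],"twist":0},
    {"offset":[0,0,0.106],"twist":0},
    {"offset":[0,0,0.106],"twist":0},
    {"offset":[0,0,0.106],"twist":0},
    {"offset":[0,0,0.106],"twist":0}
  ]
}}

```text
time: 6.15
eef_pos: [0.5978, -0.3034, 0.1153]
tcp_rot: [0.18, 0.984, -0.0, 0.001]
contact_force: [-0.2, -0.2, -0.4]
opening: -0.001
finger_force: 0.0
```

```bash
python3 - <<'E'
from h import *
s=ctrl.get_state();print(s["time"],s["eef_pos"])
a=ctrl.read_camera("scene");b=ctrl.read_camera("side")
v=np.hstack([cv2.resize(a[180:320,190:320],None,fx=3,fy=3),cv2.resize(b[200:340,300:430],None,fx=3,fy=3)]);cv2.imwrite("pics/both3.png",v)
E
```

```text
6.15 [ 0.59781389 -0.30337812  0.11527331]
```

View pics/both3.png

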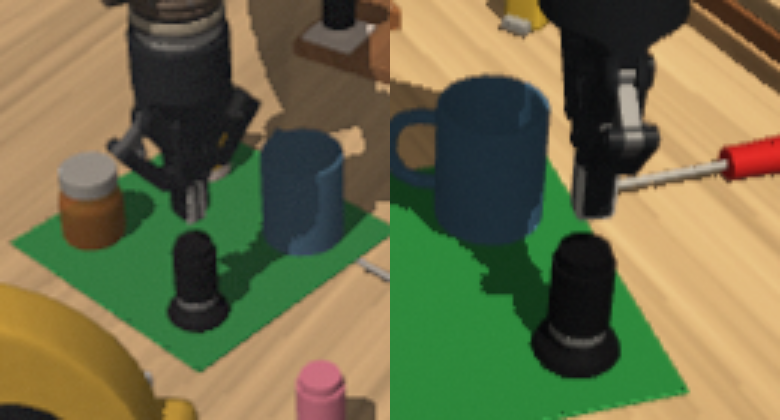

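Both views show the fingertips above the leg's top with clear air. The side view suggests they are 2–4 mm too far in +x, so I'll nudge 2 mm and hold.

Request:
{"op": "step_arm", "data": {
  "motion": [
    {"offset":[0.002,0,0.001],"twist":0},
    {"offset":[0.002,0,0.001],"twist":0},
    {"offset":[0.002,0,0.001],"twist":0},
    {"offset":[0.002,0,0.001],"twist":0},
    {"offset":[0.002,0,0.001],"twist":0},
    {"offset":[0.002,0,0.001],"twist":0},
    {"offset":[0.002,0,0.001],"twist":0},
    {"offset":[0.002,0,0.001],"twist":0},
    {"offset":[0.002,0,0.001],"twist":0},
    {"offset":[0.002,0,0.001],"twist":0},
    {"offset":[0.002,0,0.001],"twist":0},
    {"offset":[0.002,0,0.001],"twist":0}
  ]
}}

```text
time: 7.45
eef_pos: [0.5955, -0.3023, 0.1133]
tcp_rot: [0.18, 0.984, -0.0, -0.0]
contact_force: [0.1, -0.3, 0.1]
opening: 0.001
finger_force: 0.0
```

Request:
{"op": "step_arm", "data": {
  "motion": [
    {"offset":[0,0,0],"twist":0},
    {"offset":[0,0,0],"twist":0},
    {"offset":[0,0,0],"twist":0},
    {"offset":[0,0,0],"twist":0},
    {"offset":[0,0,0],"twist":0},
    {"offset":[0,0,0],"twist":0},
    {"offset":[0,0,0],"twist":0},
    {"offset":[0,0,0],"twist":0},
    {"offset":[0,0,0],"twist":0},
    {"offset":[0,0,0],"twist":0},
    {"offset":[0,0,0],"twist":0},
    {"offset":[0,0,0],"twist":0}
  ]
}}

```text
time: 8.65
eef_pos: [0.5955, -0.3024, 0.1133]
tcp_rot: [0.18, 0.984, 0.0, -0.0]
contact_force: [-0.1, -0.5, -0.1]
opening: 0.002
finger_force: 0.0
```

Request:
{"op": "step_arm", "data": {
  "motion": [
    {"offset":[0,0,0],"twist":0},
    {"offset":[0,0,0],"twist":0},
    {"offset":[0,0,0],"twist":0},
    {"offset":[0,0,0],"twist":0},
    {"offset":[0,0,0],"twist":0},
    {"offset":[0,0,0],"twist":0},
    {"offset":[0,0,0],"twist":0},
    {"offset":[0,0,0],"twist":0},
    {"offset":[0,0,0],"twist":0},
    {"offset":[0,0,0],"twist":0},
    {"offset":[0,0,0],"twist":0},
    {"offset":[0,0,0],"twist":0}
  ]
}}

```text
time: 9.85
eef_pos: [0.5955, -0.3024, 0.1134]
tcp_rot: [0.18, 0.984, -0.0, 0.0]
contact_force: [-0.4, 0.2, -0.1]
opening: 0.001
finger_force: 0.0
```

Request:
{"op": "step_arm", "data": {
  "motion": [
    {"offset":[0,0,0],"twist":0},
    {"offset":[0,0,0],"twist":0},
    {"offset":[0,0,-0.01],"twist":0},
    {"offset":[0,0,-0.025],"twist":0},
    {"offset":[0,0,-0.045],"twist":0},
    {"offset":[0,0,-0.065],"twist":0},
    {"offset":[0,0,-0.085],"twist":0},
    {"offset":[0,0,-0.1],"twist":0},
    {"offset":[0,0,-0.115],"twist":0},
    {"offset":[0,0,-0.12],"twist":0},
    {"offset":[0,0,-0.12],"twist":0}
  ]
}}

```text
time: 10.95
eef_pos: [0.5958, -0.3026, 0.2346]
tcp_rot: [0.18, 0.984, -0.0, 0.001]
contact_force: [0.2, 1.0, 1.2]
opening: -0.001
finger_force: 0.0
```

```bash
python3 -c "
from h import *
off([(.68,0,.23),(.632,.104,.19)])"
```

```text
(0.68, 0, 0.23) -> [0.0284 0.3128 0.0044]
(0.632, 0.104, 0.19) -> [0.1102 0.3931 0.0442]
```

Request:
{"op": "step_arm", "data": {
  "motion": [
    {"offset":[0.002,0.02,0],"twist":0},
    {"offset":[0.005,0.05,0],"twist":0},
    {"offset":[0.008,0.085,0.001],"twist":0},
    {"offset":[0.011,0.12,0.002],"twist":0},
    {"offset":[0.014,0.155,0.002],"twist":0},
    {"offset":[0.017,0.19,0.003],"twist":0},
    {"offset":[0.021,0.225,0.003],"twist":0},
    {"offset":[0.026,0.26,0.004],"twist":0},
    {"offset":[0.034,0.29,0.005],"twist":0},
    {"offset":[0.048,0.315,0.01],"twist":0},
    {"offset":[0.066,0.337,0.02],"twist":0},
    {"offset":[0.084,0.359,0.03],"twist":0}
  ]
}}

```text
time: 12.15
eef_pos: [0.6427, 0.0657, 0.2015]
tcp_rot: [0.18, 0.984, 0.0, -0.001]
contact_force: [0.1, -0.5, -0.5]
opening: -0.001
finger_force: 0.0
```

```bash
python3 -c "
from h import *
off([(.632,.104,.17)])"
```

```text
(0.632, 0.104, 0.17) -> [0.0234 0.032  0.0315]
```

Request:
{"op": "step_arm", "data": {
  "motion": [
    {"offset":[0.009,0.012,0.012],"twist":0},
    {"offset":[0.017,0.023,0.023],"twist":0},
    {"offset":[0.021,0.029,0.029],"twist":0},
    {"offset":[0.023,0.032,0.031],"twist":0},
    {"offset":[0.023,0.032,0.031],"twist":0},
    {"offset":[0.023,0.032,0.031],"twist":0},
    {"offset":[0.023,0.032,0.031],"twist":0}
  ]
}}

```text
time: 12.85
eef_pos: [0.6345, 0.1004, 0.1731]
tcp_rot: [0.18, 0.984, 0.0, 0.001]
contact_force: [0.3, -0.3, 0.1]
opening: -0.001
finger_force: 0.0
```

```bash
python3 - <<'E'
from h import *
s=ctrl.get_state();print(s["eef_pos"])
c=ctrl.calibration("wrist");w=ctrl.read_camera("wrist");a=ctrl.read_camera("scene");b=ctrl.read_camera("side")
q=proj(c,(.632,.104,.032));print(q);q=q.astype(int)
v=np.hstack([cv2.resize(i[y:y+125,x:x+125],(375,375)) for i,x,y in((w,q[0]-62,q[1]-75),(b,225,110))]);cv2.imwrite("pics/both4.png",v)
print("crop origin",q-[62,75])
E
```

```text
[0.63453064 0.10041016 0.17313731]
[321.01995878 182.86918463]
crop origin [259 107]
```

View pics/both4.png

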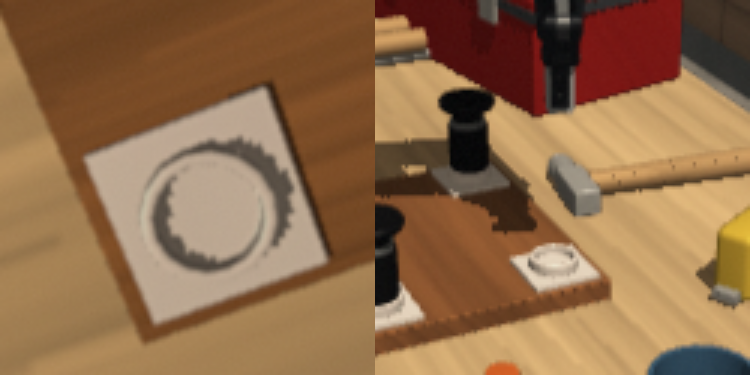

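The wrist crop shows the collar centred at about (208,211), which is pixel (328,177). The side crop shows the fingertips above and slightly off the ring.

```bash
python3 - <<'E'
from h import *
c=ctrl.calibration("wrist");p=onz(c,328,177,.032);print(p, p-[-.001,.003,0])
off([(.632,.1035,.068),(*(p-[-.001,.003,0])[:2],.068)])
E
```

```text
[0.6287375  0.11172945 0.032     ] [0.6297375  0.10872945 0.032     ]
(0.632, 0.1035, 0.068) -> [0.0031 0.0018 0.1048]
(np.float64(0.6297375037910687), np.float64(0.10872945480699304), 0.068) -> [0.0071 0.0059 0.1048]
```

Request:
{"op": "step_arm", "data": {
  "motion": [
    {"offset":[0.002,0.002,0.01],"twist":0},
    {"offset":[0.004,0.003,0.025],"twist":0},
    {"offset":[0.005,0.004,0.042],"twist":0},
    {"offset":[0.005,0.004,0.06],"twist":0},
    {"offset":[0.005,0.004,0.075],"twist":0},
    {"offset":[0.005,0.004,0.088],"twist":0},
    {"offset":[0.005,0.004,0.097],"twist":0},
    {"offset":[0.005,0.004,0.102],"twist":0},
    {"offset":[0.005,0.004,0.105],"twist":0},
    {"offset":[0.005,0.004,0.105],"twist":0},
    {"offset":[0.005,0.004,0.105],"twist":0},
    {"offset":[0.005,0.004,0.105],"twist":0}
  ]
}}

```text
time: 14.2
eef_pos: [0.6311, 0.1067, 0.0682]
tcp_rot: [0.18, 0.984, 0.0, 0.001]
contact_force: [0.2, -0.2, 0.3]
opening: -0.001
finger_force: 0.0
```

```bash
python3 - <<'E'
from h import *
s=ctrl.get_state();print(s["eef_pos"])
a=ctrl.read_camera("scene");b=ctrl.read_camera("side")
v=np.hstack([cv2.resize(i[y:y+90,x:x+90],(390,390),interpolation=cv2.INTER_CUBIC) for i,x,y in((a,300,140),(b,240,135))]);cv2.imwrite("pics/both5.png",v)
E
```

```text
[0.63111857 0.10671124 0.0682076 ]
```

View pics/both5.png

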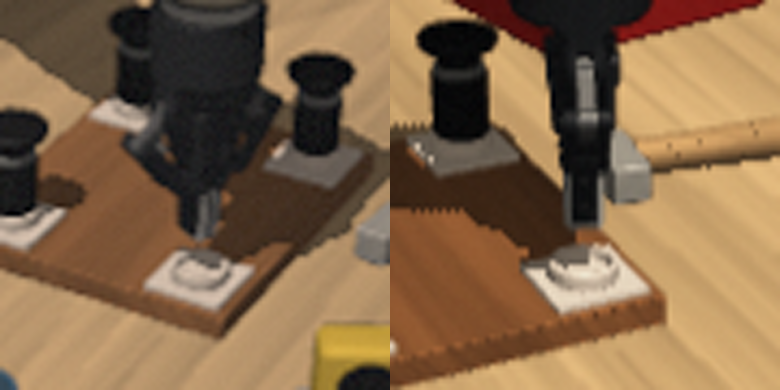

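The fingertips are centred over the socket ring in both views (scene 203 vs 202, side 583 vs 585), with a clear gap. Holding.

Request:
{"op": "step_arm", "data": {
  "motion": [
    {"offset":[0,0,0],"twist":0},
    {"offset":[0,0,0],"twist":0},
    {"offset":[0,0,0],"twist":0},
    {"offset":[0,0,0],"twist":0},
    {"offset":[0,0,0],"twist":0},
    {"offset":[0,0,0],"twist":0},
    {"offset":[0,0,0],"twist":0},
    {"offset":[0,0,0],"twist":0},
    {"offset":[0,0,0],"twist":0},
    {"offset":[0,0,0],"twist":0},
    {"offset":[0,0,0],"twist":0},
    {"offset":[0,0,0],"twist":0}
  ]
}}

```text
time: 15.5
eef_pos: [0.6306, 0.1067, 0.0673]
tcp_rot: [0.18, 0.984, -0.0, 0.0]
contact_force: [-0.2, -0.0, -0.3]
opening: 0.001
finger_force: 0.0
```

Request:
{"op": "step_arm", "data": {
  "motion": [
    {"offset":[0,0,0],"twist":0},
    {"offset":[0,0,0],"twist":0},
    {"offset":[0,0,0],"twist":0},
    {"offset":[0,0,0],"twist":0},
    {"offset":[0,0,0],"twist":0},
    {"offset":[0,0,0],"twist":0},
    {"offset":[0,0,0],"twist":0},
    {"offset":[0,0,0],"twist":0},
    {"offset":[0,0,0],"twist":0},
    {"offset":[0,0,0],"twist":0},
    {"offset":[0,0,0],"twist":0},
    {"offset":[0,0,0],"twist":0}
  ]
}}

```text
time: 16.7
eef_pos: [0.6306, 0.1067, 0.0673]
tcp_rot: [0.18, 0.984, 0.0, -0.0]
contact_force: [0.2, -0.2, 0.3]
opening: 0.001
finger_force: 0.0
```

Request:
{"op": "step_arm", "data": {
  "motion": [
    {"offset":[0,0,0],"twist":0},
    {"offset":[0,0,0],"twist":0},
    {"offset":[0,0,0],"twist":0},
    {"offset":[0,0,0],"twist":0},
    {"offset":[0,0,0],"twist":0},
    {"offset":[0,0,0],"twist":0},
    {"offset":[0,0,0],"twist":0},
    {"offset":[0,0,0],"twist":0},
    {"offset":[0,0,0],"twist":0},
    {"offset":[0,0,0],"twist":0},
    {"offset":[0,0,0],"twist":0},
    {"offset":[0,0,0],"twist":0}
  ]
}}

```text
time: 17.9
eef_pos: [0.6306, 0.1067, 0.0673]
tcp_rot: [0.18, 0.984, 0.0, -0.0]
contact_force: [-0.0, 0.4, -0.5]
opening: -0.001
finger_force: 0.0
```

```bash
python3 -c "
from h import *
s=ctrl.get_state();print(s['time'],s['eef_pos'],s['contact_force']);print(ctrl.sign_off())"
```

```text
17.9 [0.63055018 0.10673129 0.06731727] [-0.03684212  0.37044102 -0.50022541]
the job is handed in; nothing more can be done
None
```

The arm pointed at the spare leg and then at the bare socket, about 24–25 mm above each for over three seconds, and is still pointing at the socket; I felt no contact, and the job was handed in at 17.9 s.

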